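Stroke down the closing studs of a tea tin

TASK

Close up the big round tea tin: with the fingertips, go along the curved row of six raised push studs on its lid, starting at the stud next to the lifting tab and taking them in order, and press each gently until its head lies on the lid. Keep the fingertips close over the lid, within a few centimetres, from the first stud until the last one is down. Leave the single vent stud on the opposite side raised, and do not shift, lift or knock over the tin, the jar on it or anything else.

Things in the scene. Friction and masses are not known exactly. Their poses are not given: they have to be found in the camera images.
- lid_centre (a point): Centre of the top face of the lid of the big round orange tea tin (252 mm across, lid top 60 mm above the table, flat; about 4 kg, standing loose on the table). The point's z axis points up; its x axis points towards the middle of the row of six studs (between stud 3 and stud 4). The tin may stand turned any way.
- tin: The big round tin itself: origin at the centre of its underside, axes as lid_centre.
- tab_end (a point): Outer end of the flat lifting tab (34 mm broad, 6 mm thick, top 3 mm below the lid's) that sticks out 36 mm level from the lid's rim; this point lies 162 mm from the tin's axis. It marks the end at which the row begins: stud 1 is next to it.
- stud1_top (a point): Centre of the flat top of stud 1 of the row, counted from the tab: white plastic push stud with a shallow cone-shaped head, 20 mm across at the foot, 8 mm across at the top, head 4.5 mm high. The row is an arc on the lid, 98 mm from the tin's axis, studs 41 mm apart, running counter-clockwise seen from above from stud 1 to stud 6. Raised, its top is 8 mm above the lid; home, the head lies on the lid and the top is 4.5 mm above it.
- stud1 (a joint): How far stud 1 is pushed in, m: 0 fully raised, 0.0035 fully home. It moves stiffly (about 2.5 N), does not spring back, and stops firmly when home.
- stud2_top (a point): Centre of the flat top of stud 2 of the row, counted from the tab: white plastic push stud with a shallow cone-shaped head, 20 mm across at the foot, 8 mm across at the top, head 4.5 mm high. The row is an arc on the lid, 98 mm from the tin's axis, studs 41 mm apart, running counter-clockwise seen from above from stud 1 to stud 6. Raised, its top is 8 mm above the lid; home, the head lies on the lid and the top is 4.5 mm above it.
- stud2 (a joint): How far stud 2 is pushed in, m: 0 fully raised, 0.0035 fully home. It moves stiffly (about 2.5 N), does not spring back, and stops firmly when home.
- stud3_top (a point): Centre of the flat top of stud 3 of the row, counted from the tab: white plastic push stud with a shallow cone-shaped head, 20 mm across at the foot, 8 mm across at the top, head 4.5 mm high. The row is an arc on the lid, 98 mm from the tin's axis, studs 41 mm apart, running counter-clockwise seen from above from stud 1 to stud 6. Raised, its top is 8 mm above the lid; home, the head lies on the lid and the top is 4.5 mm above it.
- stud3 (a joint): How far stud 3 is pushed in, m: 0 fully raised, 0.0035 fully home. It moves stiffly (about 2.5 N), does not spring back, and stops firmly when home.
- stud4_top (a point): Centre of the flat top of stud 4 of the row, counted from the tab: white plastic push stud with a shallow cone-shaped head, 20 mm across at the foot, 8 mm across at the top, head 4.5 mm high. The row is an arc on the lid, 98 mm from the tin's axis, studs 41 mm apart, running counter-clockwise seen from above from stud 1 to stud 6. Raised, its top is 8 mm above the lid; home, the head lies on the lid and the top is 4.5 mm above it.
- stud4 (a joint): How far stud 4 is pushed in, m: 0 fully raised, 0.0035 fully home. It moves stiffly (about 2.5 N), does not spring back, and stops firmly when home.
- stud5_top (a point): Centre of the flat top of stud 5 of the row, counted from the tab: white plastic push stud with a shallow cone-shaped head, 20 mm across at the foot, 8 mm across at the top, head 4.5 mm high. The row is an arc on the lid, 98 mm from the tin's axis, studs 41 mm apart, running counter-clockwise seen from above from stud 1 to stud 6. Raised, its top is 8 mm above the lid; home, the head lies on the lid and the top is 4.5 mm above it.
- stud5 (a joint): How far stud 5 is pushed in, m: 0 fully raised, 0.0035 fully home. It moves stiffly (about 2.5 N), does not spring back, and stops firmly when home.
- stud6_top (a point): Centre of the flat top of stud 6 of the row, counted from the tab: white plastic push stud with a shallow cone-shaped head, 20 mm across at the foot, 8 mm across at the top, head 4.5 mm high. The row is an arc on the lid, 98 mm from the tin's axis, studs 41 mm apart, running counter-clockwise seen from above from stud 1 to stud 6. Raised, its top is 8 mm above the lid; home, the head lies on the lid and the top is 4.5 mm above it.
- stud6 (a joint): How far stud 6 is pushed in, m: 0 fully raised, 0.0035 fully home. It moves stiffly (about 2.5 N), does not spring back, and stops firmly when home.
- vent_top (a point): Centre of the top of the vent stud: the same kind of stud, raised, alone on the opposite side of the lid, 98 mm from the tin's axis. It is not part of the row.
- vent (a joint): How far the vent stud is pushed in, m: same as the others. It must stay raised.
- jar: Small sample jar, 36 mm across and 40 mm high, standing loose near the middle of the lid; origin at the centre of its underside.
- can_a: Orange canister, 68 mm across, 90 mm high, standing loose on the table beside the tin; origin under its centre.
- can_b: Canister without its cap, 68 mm across, 90 mm high, standing loose on the table beside the tin; origin under its centre.
- cap: Loose orange canister cap, 72 mm across, 22 mm high, lying on the table beside the tin; origin under its centre.
- can_c: Taller orange canister, 74 mm across, 110 mm high, loose at the left of the table; origin under its centre.
- can_d: Taller canister without its cap, 74 mm across, 110 mm high, loose at the right of the table; origin under its centre.
There are look-alikes about, which are no part of the job. What is shaped like the can_b but green is not meant.

How it is judged:
By the outcome, as a careful person would: the job done as asked, in the order asked, and still so for the second after the job is handed in, with the robot touching nothing.
It also fails if it takes over 56 s, if anything falls off the work surface, if the arm or the gripper's body presses on something with over 40 N, if the wrist force passes 120 N, or if a joint passes its speed limit or range.

ROBOT

A 7-joint arm with a two-finger parallel gripper is mounted at the origin on the work surface. World frame = base frame: x ahead of the robot, y to its left, z up, the work surface at z = 0. Lengths are in m, angles in degrees, forces in N, time in s.
With the tool pointing down it reaches from about 0.35 to 0.9 m from the base axis. Payload 8.1 kg.
Tool frame: the origin (TCP) lies on the mounting face of the last link; the fingertips stand 173 mm ahead of it and the grasp point (between the pads) lies 155 mm ahead of it; z points along the fingers, y is the direction in which the jaws open and shut (so a half turn about z gives the same grasp; the last joint's range is limited). The gripper opens to 85 mm and grips with 20 to 120 N. Pads are 22 mm wide; open, the fingers measure 114 mm over their backs; the gripper's body (76 mm by 85 mm) begins 54 mm behind the grasp point. The pads swing forward as they close: fully open they stand 13 mm farther back than shut.
Start: joints at [-81.967, 24.895, 1.432, 90.138, -0.665, 64.973, -4.303], TCP at [0.15, 0.607, 0.405] pointing down, gripper open.
Joint ranges: [-149.89, 149.89], [-25.12, 119.58], [-72.63, 75.52], [4.76, 147.25], [-75.54, 255.54], [6.69, 114.76], [-157.13, 157.13]. Speed limits (degrees/s): [127.2, 127.2, 172.46, 172.46, 180, 180, 180].

INTERFACE

Orientations are given as a 3x3 rotation matrix whose columns are the frame's x, y, z axes.
In Python, from plant import ctrl, viewer, models gives the robot as it stands.
- The arm moves only by the tool drive_tool, never from a script. Its argument "commands" is a list that holds one entry, the list of rows, each a list of 7 numbers: the shift along the tool's x, y, z in m, then the turn, a rotation vector about the tool's x, y, z in rad, then the closure, from 0 (fully open) to 1 (shut). A call has 1 to 12 rows; each row is the pose to reach, as a shift and turn from the pose commanded when the call began, along the tool's axes at that moment; what a row does not reach only later rows make up. A row lasts 1/12 s, in which the tool goes at most 41.7 mm and 7.16 degrees, less where a joint would pass 70% of its speed; a pose out of reach is approached as far as the arm can. A call with a gripper value outside its range is refused whole. The fingers move at their own pace and stop on an object; "newtons" is the grip in N (left out, the last holds). Time passes only in rows, so rows that repeat a pose let the fingers close. It gives the time, the measured TCP pose, the force and the opening at its end, in the units of the state.
- ctrl.get_state(): the state, without advancing time (a new reading comes with each control period).
- viewer.grab_frame(name): name is "scene" or "top" or "wrist"; returns a dict with "img" (420x560x3 uint8, red, green, blue), "mtx" (3x3 intrinsics, pixels), "rvec" (rotation vector, rad) and "tvec" (3), from world to camera coordinates, as OpenCV has them; the wrist camera has in their place "tool_from_camera" (4x4, takes a point from camera to tool coordinates, whose origin is the TCP and whose axes are the flange's). Camera axes: x right, y down, z forward; pixel columns grow to the right and rows downward; lengths in m; the calibration is good to about 2 mm. A picture is of the moment at which its call begins: read the wrist's pose just before it. There is no depth.
- ctrl.close_job(): hands the job in, once; it reports no verdict.
Trained networks look in a picture, given as the dict that the camera call returned (one of the last four; its "shot" number tells which), for a name from the list of things; names that differ only in an ending like _2 or _b are one class to them, and where a whole thing is asked for, a point or a joint stands for the part that bears it (a point fixed in the world has none). Each returns a list of dicts, best first, with "score" (0 to 1); they miss things now and then, are a little off and sometimes report something else, mostly with a low value. They report only what shows in the picture. A call takes as long as a camera call. They do not tell look-alikes from the thing itself.
- models.silhouettes(label, picture): "pixels" (420x560 bool, what is visible of it) and "bbox" ([centre column, centre row, width, height] in pixels, round what is visible of it).
The state is a dict: "time": time; "q": joint angles; "dq": joint speeds; "joint_torque": joint torques, N m; "ee_pos": TCP position; "eef_rot": TCP orientation; "wrist_force": force on the tool from outside, world axes, zero at the start; "torque": the same for the moment, N m; "gripper_width": finger opening in m.
Only numpy, scipy, OpenCV 4.12 (cv2) and the standard library are available. Lean on these libraries where they do the work, as an engineer would, in place of code of your own. Each camera call takes 0.05 s, during which the arm holds its last target. There are 200 camera calls.

## Working session

There is one attempt and no reset: what is moved stays moved. The work goes in short steps, Python scripts to look and compute and a tool call to move; the robot and the scene stay as the last step left them, time stands still between calls to the robot, and variables do not carry over. Pictures are saved under pics/ and viewed, about 8 in all and at most 12, crops included, and the job is handed in when it is done.

Besides the shell and the picture viewer there is one more tool, called in YAML: its name, and indented under it one key for each argument. drive_tool: Moves the arm, as the interface text tells. Its arguments: {"type":"object","properties":{"commands":{"type":"array","items":{"type":"array","items":{"type":"array","items":{"type":"number"}}}},"newtons":{"type":"number"}},"required":["commands"]}

```bash
mkdir -p pics
python3 - <<'E'
from plant import ctrl, viewer, models
import cv2,numpy as np,pickle
s=ctrl.get_state(); print({k:np.round(v,3).tolist() for k,v in s.items()})
for n in ["top","scene"]:
    f=viewer.grab_frame(n); pickle.dump(f,open(n+'.pkl','wb'))
    cv2.imwrite(f'pics/{n}0.png',f['img'][:,:,::-1])
    for l in ["tin","stud1","vent","tab_end","jar","stud1_top"]:
        print(n,l,[(np.round(d['bbox'],1).tolist(),round(d['score'],2)) for d in models.silhouettes(l,f)])
E
```

```text
{'time': 0.0, 'q': [-81.966, 24.937, 1.43, 90.188, -0.667, 64.974, -4.301], 'dq': [-0.056, 0.089, -0.022, -0.045, 0.1, -0.056, -0.041], 'joint_torque': [0.002, -67.045, 1.026, -31.622, 0.016, 0.012, -0.0], 'ee_pos': [0.15, 0.606, 0.404], 'eef_rot': [[-0.971, 0.24, -0.0], [0.24, 0.971, -0.002], [-0.0, -0.002, -1.0]], 'wrist_force': [-0.188, 0.518, 0.132], 'torque': [-0.013, 0.017, 0.036], 'gripper_width': 0.085}
top tin [([296.4, 209.6, 79.6, 63.0], 0.76), ([258.9, 182.8, 20.8, 22.5], 0.27)]
top stud1 []
top vent [([257.9, 179.9, 16.2, 19.6], 0.51)]
top tab_end [([295.4, 211.4, 74.8, 68.8], 0.97), ([257.9, 181.4, 16.9, 19.7], 0.37)]
top jar [([291.9, 211.6, 12.6, 13.7], 0.39)]
top stud1_top [([293.5, 211.7, 78.2, 64.0], 0.22)]
scene tin [([257.4, 237.2, 100.6, 71.8], 0.74), ([310.4, 266.4, 21.2, 21.9], 0.2)]
scene stud1 []
scene vent []
scene tab_end [([258.3, 237.5, 98.6, 73.4], 0.85)]
scene jar [([259.5, 222.2, 11.0, 16.1], 0.71)]
scene stud1_top []
```

Run:
```python
import cv2,numpy as np,pickle
a=pickle.load(open('top.pkl','rb'));b=pickle.load(open('scene.pkl','rb'))
A=cv2.resize(a['img'][155:265,225:375],(800,587),interpolation=cv2.INTER_CUBIC)
cv2.imwrite('pics/topcrop.png',A[:,:,::-1])
B=cv2.resize(b['img'],(560,420))
cv2.imwrite('pics/scene1.png',B[:,:,::-1])
for f in(a,b):
  R=cv2.Rodrigues(np.array(f['rvec']))[0];print(-R.T@np.array(f['tvec']).ravel(),f['mtx'])
def plane(f,u,v,z):
  R=cv2.Rodrigues(np.array(f['rvec']))[0];c=-R.T@np.array(f['tvec']).ravel()
  d=R.T@np.linalg.inv(f['mtx'])@[u,v,1];return c+d*(z-c[2])/d[2]
print(plane(a,296,210,.06),plane(b,257,230,.06))
```

```text
[0.32069119 0.01141738 1.71865291] [[456.10012663   0.         276.32564165]
 [  0.         456.10012663 210.75014444]
 [  0.           0.           1.        ]]
[ 1.33072126 -0.08843907  0.97807381] [[392.59184513   0.         281.46120772]
 [  0.         392.59184513 213.45365358]
 [  0.           0.           1.        ]]
[ 0.57940219 -0.07918135  0.06      ] [ 0.58164196 -0.07354588  0.06      ]
```

View pics/topcrop.png

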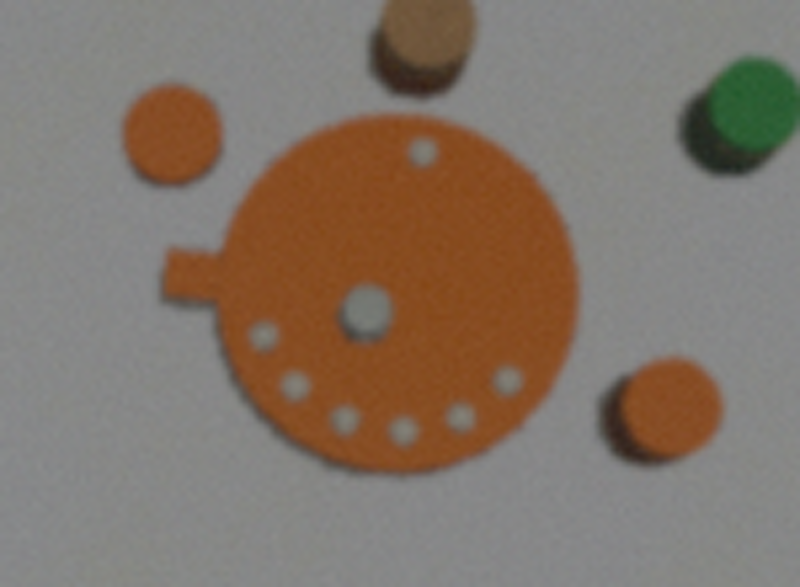

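View pics/scene1.png

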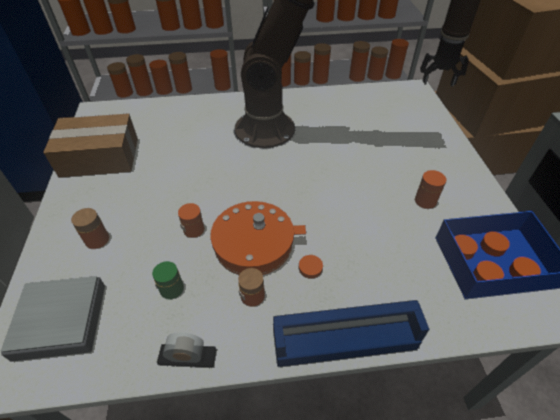

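Top crop: vent at (423,152), tab at the left (165,275), stud 1 at (264,336) running to stud 6 at (508,380), jar at (367,310). In the scene view the row faces the robot. Next I compute the positions.

```bash
cat > h.py <<'E'
import cv2,numpy as np
from scipy.optimize import least_squares
def cam(f,s=None):
  "world->cam R, centre c"
  if 'rvec' in f and f['rvec'] is not None:
    R=cv2.Rodrigues(np.array(f['rvec']))[0]; return R,-R.T@np.array(f['tvec']).ravel()
  T=np.eye(4);T[:3,:3]=s['eef_rot'];T[:3,3]=s['ee_pos'];T=T@np.array(f['tool_from_camera'])
  return T[:3,:3].T,T[:3,3]
def plane(f,u,v,z,s=None):
  R,c=cam(f,s);d=R.T@np.linalg.inv(f['mtx'])@[u,v,1];return c+d*(z-c[2])/d[2]
dth=2*np.arcsin(.0205/.098)
def fit(P):
  "P: 6 studs in order + optional vent; returns cx,cy,theta, residuals (mm), fitted studs"
  P=np.array(P)[:,:2]
  def mod(p):
    a=list(p[2]+dth*(np.arange(6)-2.5))+[p[2]+np.pi]*(len(P)-6)
    return p[:2]+.098*np.c_[np.cos(a),np.sin(a)]
  m=P[:6].mean(0);best=min((least_squares(lambda p:(mod(p)-P).ravel(),[m[0]-.08*np.cos(t),m[1]-.08*np.sin(t),t]) for t in np.arange(0,6.3,1)),key=lambda r:r.cost)
  return best.x,1e3*(mod(best.x)-P),mod(best.x)
E
python3 - <<'E'
import pickle;from h import *
np.set_printoptions(precision=4,suppress=True)
a=pickle.load(open('top.pkl','rb'))
px=[(264,336),(295,386),(345,420),(404,431),(461,417),(508,380)]
P=[plane(a,225+x*150/800,155+y*110/587,.068) for x,y in px]
x,r,m=fit(P);print(x,np.degrees(x[2]),'\n',r,'\n',m)
for n,q,z in [('vent',(423,152),.068),('tab',(165,275),.057),('jar',(367,310),.1),('can_a',(672,408),.09),('can_b',(430,30),.09)]:
  print(n,plane(a,225+q[0]*.1875,155+q[1]*.1874,z))
E
```

```text
[ 0.5818 -0.092   2.992 ] 171.43060480004547 
 [[ 0.3503  0.3185]
 [-0.2437  0.1146]
 [-0.1934  0.3554]
 [-0.0491  0.2089]
 [ 0.1683 -0.5885]
 [-0.0323 -0.4089]] 
 [[ 0.5465 -0.0006]
 [ 0.5122 -0.023 ]
 [ 0.4901 -0.0575]
 [ 0.4839 -0.098 ]
 [ 0.495  -0.1375]
 [ 0.5212 -0.169 ]]
vent [ 0.6784 -0.1072  0.068 ]
tab [0.588  0.0688 0.057 ]
jar [ 0.5617 -0.0694  0.1   ]
can_a [ 0.503  -0.2773  0.09  ]
can_b [ 0.7596 -0.1087  0.09  ]
```

drive_tool:
  commands:
    - [[-0.01, -0.011, 0, 0, 0, 0.03, 1], [-0.03, -0.033, 0, 0, 0, 0.08, 1], [-0.052, -0.058, 0, 0, 0, 0.14, 1], [-0.075, -0.083, 0, 0, 0, 0.2, 1], [-0.098, -0.108, 0, 0, 0, 0.26, 1], [-0.121, -0.134, 0, 0, 0, 0.32, 1], [-0.144, -0.159, 0, 0, 0, 0.38, 1], [-0.167, -0.185, 0, 0, 0, 0.44, 1], [-0.19, -0.21, 0, 0, 0, 0.5, 1], [-0.213, -0.236, 0, 0, 0, 0.56, 1], [-0.236, -0.261, 0, 0, 0, 0.62, 1], [-0.2625, -0.2905, 0, 0, 0, 0.66, 1]]
  newtons: 20

```text
time: 1.7
ee_pos: [0.3354, 0.2607, 0.405]
eef_rot: [[-0.618, 0.786, 0.0], [0.786, 0.618, 0.001], [0.001, 0.001, -1.0]]
wrist_force: [1.2, -0.0, 0.2]
gripper_width: 0.0003
```

drive_tool:
  commands:
    - [[-0.03, -0.005, 0, 0, 0, 0.05, 1], [-0.064, -0.011, 0, 0, 0, 0.11, 1], [-0.1, -0.018, 0, 0, 0, 0.17, 1], [-0.136, -0.024, 0, 0, 0, 0.23, 1], [-0.172, -0.03, 0, 0, 0, 0.29, 1], [-0.208, -0.037, 0.01, 0, 0, 0.35, 1], [-0.244, -0.043, 0.02, 0, 0, 0.41, 1], [-0.28, -0.049, 0.03, 0, 0, 0.48, 1], [-0.315, -0.055, 0.03, 0, 0, 0.55, 1], [-0.345, -0.061, 0.03, 0, 0, 0.61, 1], [-0.37, -0.065, 0.03, 0, 0, 0.66, 1], [-0.386, -0.068, 0.03, 0, 0, 0.668, 1]]

```text
time: 2.7
ee_pos: [0.5218, -0.0864, 0.3749]
eef_rot: [[0.006, 1.0, 0.001], [1.0, -0.006, -0.001], [-0.001, 0.001, -1.0]]
wrist_force: [0.1, 0.0, -0.5]
gripper_width: -0.0003
```

```bash
cat > look.py <<'E'
import pickle,sys;from h import *;from plant import ctrl,viewer
s=ctrl.get_state();f=viewer.grab_frame('wrist');pickle.dump((s,f),open('w%s.pkl'%sys.argv[1],'wb'))
cv2.imwrite('pics/w%s.png'%sys.argv[1],f['img'][:,:,::-1])
print(s['time'],np.round(s['q'],1),np.round(s['ee_pos'],4),np.round(s['eef_rot'],3).tolist(),np.round(s['wrist_force'],2))
print(np.round(f['tool_from_camera'],3).tolist())
E
python3 look.py 1
```

```text
2.7 [-25.1  19.7  37.9 108.1 -14.3  56.9  18.7] [ 0.5218 -0.0864  0.3749] [[0.006, 1.0, 0.001], [1.0, -0.006, -0.001], [-0.001, 0.001, -1.0]] [ 0.14  0.04 -0.52]
[[-0.0, -0.945, -0.327, 0.084], [1.0, -0.0, 0.0, -0.001], [-0.0, -0.327, 0.945, 0.03], [0.0, 0.0, 0.0, 1.0]]
```

View pics/w1.png

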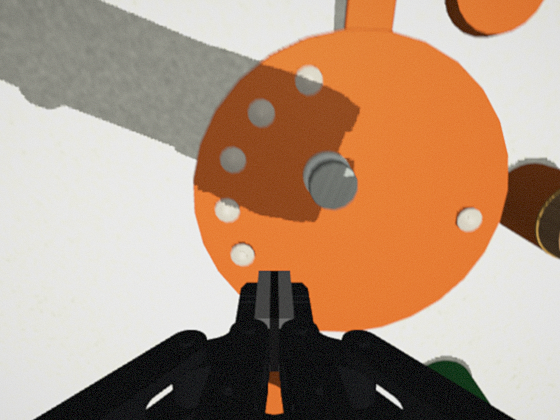

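Wrist view: tab at the top (370,12), studs 1–5 at (309,80), (261,113), (232,160), (228,210) and (242,254), vent at (470,219), jar at (332,182). Stud 6 is hidden behind the fingers.

Run:
```python
import pickle;from h import *
np.set_printoptions(precision=4,suppress=True)
s,f=pickle.load(open('w1.pkl','rb'))
hsv=cv2.cvtColor(f['img'],cv2.COLOR_RGB2HSV)
px=[]
for x,y in [(309,80),(261,113),(232,160),(228,210),(242,254),(470,219)]:
  sat=hsv[y-18:y+18,x-18:x+18,1].astype(np.uint8)
  _,b=cv2.threshold(sat,0,255,cv2.THRESH_BINARY_INV+cv2.THRESH_OTSU)
  n,l,st,c=cv2.connectedComponentsWithStats(b);k=l[18,18];px.append(c[k]+[x-18,y-18]);print(px[-1],st[k,4])
W=np.array([plane(f,*p,.0655,s)[:2] for p in px])
a0=lambda p:list(p[2]+dth*(np.arange(5)-2.5))+[p[2]+np.pi]
mod=lambda p,a:p[:2]+.098*np.c_[np.cos(a),np.sin(a)]
r=least_squares(lambda p:(mod(p,a0(p))-W).ravel(),[.58,-.09,2.99])
print(W,r.x,'\n',1e3*(mod(r.x,a0(r.x))-W));S=mod(r.x,r.x[2]+dth*(np.arange(6)-2.5));print(S)
print('jar',plane(f,332,184,.1,s))
R=np.array(s['eef_rot']);print(((np.c_[S,np.zeros(6)]-[*s['ee_pos'][:2],0])@R)[:,:2])
```

```text
[308.5105  79.8213] 666
[260.9197 112.6049] 610
[232.5228 159.3843] 549
[226.8742 209.7876] 485
[242.1406 254.2336] 441
[468.9522 219.1933] 481
[[ 0.5465  0.0001]
 [ 0.5124 -0.0222]
 [ 0.4903 -0.0563]
 [ 0.4841 -0.0966]
 [ 0.4949 -0.1355]
 [ 0.6777 -0.1058]] [ 0.5816 -0.091   2.9888] 
 [[ 0.1963  0.437 ]
 [-0.1327  0.3896]
 [-0.286   0.1428]
 [-0.3297 -0.095 ]
 [-0.2397 -0.7097]
 [ 0.7917 -0.1646]]
[[ 0.5467  0.0005]
 [ 0.5123 -0.0218]
 [ 0.49   -0.0562]
 [ 0.4838 -0.0967]
 [ 0.4947 -0.1363]
 [ 0.5208 -0.1679]]
jar [ 0.5611 -0.067   0.1   ]
[[ 0.0871  0.0244]
 [ 0.0646 -0.0098]
 [ 0.03   -0.0319]
 [-0.0105 -0.0379]
 [-0.05   -0.0268]
 [-0.0815 -0.0005]]
```

drive_tool:
  commands:
    - [[0.02, 0.006, 0.005, 0, 0, 0, 1], [0.045, 0.013, 0.02, 0, 0, 0, 1], [0.07, 0.02, 0.045, 0, 0, 0, 1], [0.0871, 0.0244, 0.07, 0, 0, 0, 1], [0.0871, 0.0244, 0.09, 0, 0, 0, 1], [0.0871, 0.0244, 0.105, 0, 0, 0, 1], [0.0871, 0.0244, 0.115, 0, 0, 0, 1], [0.0871, 0.0244, 0.118, 0, 0, 0, 1], [0.0871, 0.0244, 0.118, 0, 0, 0, 1], [0.0871, 0.0244, 0.118, 0, 0, 0, 1]]

```text
time: 3.58
ee_pos: [0.5456, 0.0032, 0.2575]
eef_rot: [[0.001, 1.0, 0.001], [1.0, -0.001, 0.0], [0.0, 0.001, -1.0]]
wrist_force: [0.4, 0.2, 0.6]
gripper_width: -0.0004
```

```bash
python3 look.py 2
```

```text
3.5833 [-28.4  29.9  31.4 112.5 -22.2  43.5  15.9] [0.5456 0.0032 0.2575] [[0.001, 1.0, 0.001], [1.0, -0.001, 0.0], [0.0, 0.001, -1.0]] [0.45 0.23 0.63]
[[-0.0, -0.945, -0.327, 0.084], [1.0, -0.0, 0.0, -0.001], [-0.0, -0.327, 0.945, 0.03], [0.0, 0.0, 0.0, 1.0]]
```

View pics/w2.png

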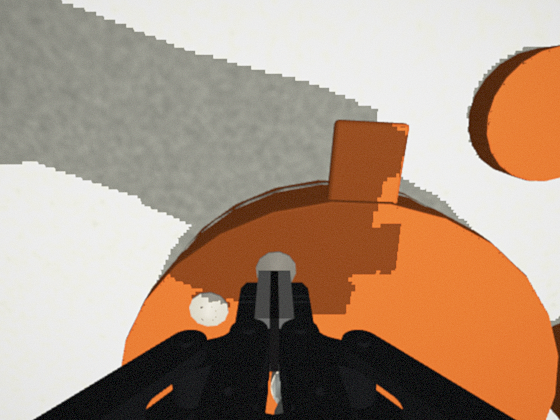

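Fingertips are over stud 1 (276,268), about 3 mm off along the tool's x; I correct that and descend.

drive_tool:
  commands:
    - [[-0.0027, 0.0011, 0.004, 0, 0, 0, 1], [-0.0027, 0.0011, 0.009, 0, 0, 0, 1], [-0.0027, 0.0011, 0.013, 0, 0, 0, 1], [-0.0027, 0.0011, 0.015, 0, 0, 0, 1], [-0.0027, 0.0011, 0.0165, 0, 0, 0, 1], [-0.0027, 0.0011, 0.0175, 0, 0, 0, 1], [-0.0027, 0.0011, 0.018, 0, 0, 0, 1], [-0.0027, 0.0011, 0.018, 0, 0, 0, 1]]

```text
time: 4.3
ee_pos: [0.5463, 0.0008, 0.2386]
eef_rot: [[0.0, 1.0, -0.0], [1.0, -0.0, 0.0], [0.0, -0.0, -1.0]]
wrist_force: [-0.4, 0.2, 0.2]
gripper_width: -0.0001
```

drive_tool:
  commands:
    - [[0, 0, 0.0005, 0, 0, 0, 1], [0, 0, 0.001, 0, 0, 0, 1], [0, 0, 0.0015, 0, 0, 0, 1], [0, 0, 0.0015, 0, 0, 0, 1]]

```text
time: 4.63
ee_pos: [0.5465, 0.0007, 0.2379]
eef_rot: [[0.0, 1.0, 0.0], [1.0, -0.0, 0.001], [0.001, 0.0, -1.0]]
wrist_force: [-3.5, 0.3, 9.3]
gripper_width: 0.0
```

drive_tool:
  commands:
    - [[0, 0, 0.0003, 0, 0, 0, 1], [0, 0, 0.0003, 0, 0, 0, 1]]

```text
time: 4.8
ee_pos: [0.5465, 0.0007, 0.2378]
eef_rot: [[0.0, 1.0, 0.001], [1.0, -0.0, 0.001], [0.001, 0.001, -1.0]]
wrist_force: [-4.3, 0.2, 14.2]
gripper_width: 0.0
```

Stud 1 is firmly home: the force climbs steeply and z holds at 0.2378. On to stud 2.

drive_tool:
  commands:
    - [[0, 0, -0.006, 0, 0, 0, 1], [-0.003, -0.005, -0.012, 0, 0, 0, 1], [-0.011, -0.017, -0.013, 0, 0, 0, 1], [-0.019, -0.029, -0.013, 0, 0, 0, 1], [-0.0223, -0.0344, -0.012, 0, 0, 0, 1], [-0.0223, -0.0344, -0.009, 0, 0, 0, 1], [-0.0223, -0.0344, -0.006, 0, 0, 0, 1], [-0.0223, -0.0344, -0.0035, 0, 0, 0, 1], [-0.0223, -0.0344, -0.002, 0, 0, 0, 1], [-0.0223, -0.0344, -0.001, 0, 0, 0, 1], [-0.0223, -0.0344, -0.0005, 0, 0, 0, 1], [-0.0223, -0.0344, -0.0005, 0, 0, 0, 1]]

```text
time: 5.8
ee_pos: [0.5126, -0.0212, 0.2378]
eef_rot: [[-0.0, 1.0, 0.001], [1.0, 0.0, 0.001], [0.001, 0.001, -1.0]]
wrist_force: [-2.0, 2.2, 9.8]
gripper_width: 0.0
```

drive_tool:
  commands:
    - [[0, 0, 0.0004, 0, 0, 0, 1], [0, 0, 0.0004, 0, 0, 0, 1]]

```text
time: 5.97
ee_pos: [0.5125, -0.0212, 0.2377]
eef_rot: [[-0.0, 1.0, 0.001], [1.0, 0.0, 0.001], [0.001, 0.001, -1.0]]
wrist_force: [-4.5, 0.8, 15.2]
gripper_width: 0.0002
```

Stud 2 is home. One look before going on, to confirm both are down and nothing has moved. I first lift towards stud 3.

drive_tool:
  commands:
    - [[0, 0, -0.006, 0, 0, 0, 1], [-0.005, -0.003, -0.012, 0, 0, 0, 1], [-0.017, -0.011, -0.013, 0, 0, 0, 1], [-0.029, -0.019, -0.013, 0, 0, 0, 1], [-0.035, -0.0225, -0.012, 0, 0, 0, 1], [-0.035, -0.0225, -0.012, 0, 0, 0, 1]]

```text
time: 6.47
ee_pos: [0.4878, -0.059, 0.2488]
eef_rot: [[0.004, 1.0, -0.001], [1.0, -0.004, -0.0], [-0.0, -0.001, -1.0]]
wrist_force: [-0.4, 1.0, -0.2]
gripper_width: 0.0003
```

```bash
python3 look.py 3
```

```text
6.4667 [-22.7  26.5  31.3 120.2 -21.7  38.8  22.9] [ 0.4878 -0.059   0.2488] [[0.004, 1.0, -0.001], [1.0, -0.004, -0.0], [-0.0, -0.001, -1.0]] [-0.4   1.02 -0.23]
[[-0.0, -0.945, -0.327, 0.084], [1.0, -0.0, 0.0, -0.001], [-0.0, -0.327, 0.945, 0.03], [0.0, 0.0, 0.0, 1.0]]
```

View pics/w3.png

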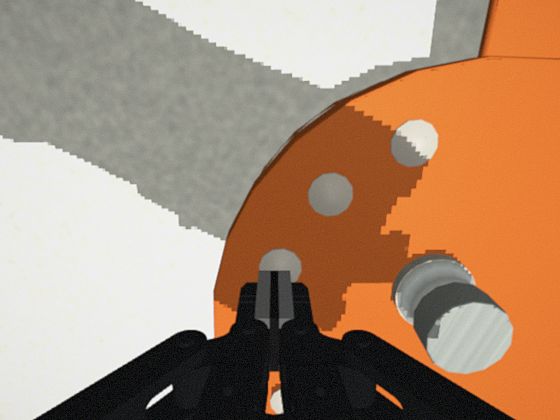

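Studs 1 (414,143) and 2 (331,194) lie flat on the lid, stud 3 (280,265) is beneath the tips and the jar is standing. I check the stud positions for any drift of the tin.

Run:
```python
import pickle;from h import *
from plant import ctrl
s,f=pickle.load(open('w3.pkl','rb'))
for p in [(414.5,143),(330.5,194)]: print(np.round(plane(f,*p,.062,s),4))
s=ctrl.get_state();print(s['time'],s['ee_pos'],s['wrist_force'])
```

```text
[0.5461 0.0014 0.062 ]
[ 0.512  -0.0207  0.062 ]
6.5167 [ 0.48861697 -0.05784359  0.24883201] [-0.18366114  0.34445319 -0.56347074]
```

drive_tool:
  commands:
    - [[0, 0, 0.003, 0, 0, 0, 1], [0, 0, 0.006, 0, 0, 0, 1], [0, 0, 0.0085, 0, 0, 0, 1], [0, 0, 0.01, 0, 0, 0, 1], [0, 0, 0.011, 0, 0, 0, 1], [0, 0, 0.0115, 0, 0, 0, 1], [0, 0, 0.0115, 0, 0, 0, 1]]

```text
time: 7.1
ee_pos: [0.4897, -0.0562, 0.2378]
eef_rot: [[-0.0, 1.0, 0.0], [1.0, 0.0, 0.001], [0.001, 0.0, -1.0]]
wrist_force: [-1.5, 1.3, 9.2]
gripper_width: 0.0002
```

drive_tool:
  commands:
    - [[0, 0, 0.0003, 0, 0, 0, 1], [0, 0, 0.0003, 0, 0, 0, 1]]

```text
time: 7.27
ee_pos: [0.4898, -0.0562, 0.2378]
eef_rot: [[-0.0, 1.0, 0.001], [1.0, 0.0, 0.001], [0.001, 0.001, -1.0]]
wrist_force: [-3.3, 1.2, 12.8]
gripper_width: -0.0003
```

No drift, and stud 3 is home. Now stud 4.

drive_tool:
  commands:
    - [[0, 0, -0.006, 0, 0, 0, 1], [-0.006, -0.001, -0.012, 0, 0, 0, 1], [-0.02, -0.003, -0.013, 0, 0, 0, 1], [-0.034, -0.005, -0.013, 0, 0, 0, 1], [-0.0405, -0.006, -0.012, 0, 0, 0, 1], [-0.0405, -0.006, -0.009, 0, 0, 0, 1], [-0.0405, -0.006, -0.006, 0, 0, 0, 1], [-0.0405, -0.006, -0.0035, 0, 0, 0, 1], [-0.0405, -0.006, -0.002, 0, 0, 0, 1], [-0.0405, -0.006, -0.001, 0, 0, 0, 1], [-0.0405, -0.006, -0.0004, 0, 0, 0, 1], [-0.0405, -0.006, -0.0004, 0, 0, 0, 1]]

```text
time: 8.27
ee_pos: [0.4836, -0.0966, 0.2379]
eef_rot: [[-0.001, 1.0, -0.0], [1.0, 0.001, 0.001], [0.001, -0.0, -1.0]]
wrist_force: [-2.4, 0.6, 8.3]
gripper_width: -0.0
```

drive_tool:
  commands:
    - [[0, 0, 0.0003, 0, 0, 0, 1], [0, 0, 0.0003, 0, 0, 0, 1]]

```text
time: 8.43
ee_pos: [0.4836, -0.0966, 0.2378]
eef_rot: [[-0.001, 1.0, 0.0], [1.0, 0.001, 0.001], [0.001, 0.0, -1.0]]
wrist_force: [-3.3, 0.7, 12.8]
gripper_width: -0.0
```

drive_tool:
  commands:
    - [[0, 0, -0.006, 0, 0, 0, 1], [-0.006, 0.002, -0.012, 0, 0, 0, 1], [-0.02, 0.006, -0.013, 0, 0, 0, 1], [-0.034, 0.009, -0.013, 0, 0, 0, 1], [-0.0397, 0.0111, -0.012, 0, 0, 0, 1], [-0.0397, 0.0111, -0.009, 0, 0, 0, 1], [-0.0397, 0.0111, -0.006, 0, 0, 0, 1], [-0.0397, 0.0111, -0.0035, 0, 0, 0, 1], [-0.0397, 0.0111, -0.002, 0, 0, 0, 1], [-0.0397, 0.0111, -0.001, 0, 0, 0, 1], [-0.0397, 0.0111, -0.0004, 0, 0, 0, 1], [-0.0397, 0.0111, -0.0004, 0, 0, 0, 1]]

```text
time: 9.43
ee_pos: [0.4944, -0.1362, 0.2379]
eef_rot: [[-0.0, 1.0, -0.001], [1.0, 0.0, 0.001], [0.001, -0.001, -1.0]]
wrist_force: [-1.8, 0.5, 7.3]
gripper_width: -0.0002
```

drive_tool:
  commands:
    - [[0, 0, 0.0003, 0, 0, 0, 1], [0, 0, 0.0003, 0, 0, 0, 1]]

```text
time: 9.6
ee_pos: [0.4944, -0.1362, 0.2378]
eef_rot: [[-0.0, 1.0, -0.0], [1.0, 0.0, 0.001], [0.001, -0.0, -1.0]]
wrist_force: [-3.1, 1.2, 11.2]
gripper_width: 0.0001
```

drive_tool:
  commands:
    - [[0, 0, -0.006, 0, 0, 0, 1], [-0.005, 0.004, -0.012, 0, 0, 0, 1], [-0.016, 0.013, -0.013, 0, 0, 0, 1], [-0.027, 0.022, -0.013, 0, 0, 0, 1], [-0.0319, 0.0264, -0.012, 0, 0, 0, 1], [-0.0319, 0.0264, -0.012, 0, 0, 0, 1], [-0.0319, 0.0264, -0.012, 0, 0, 0, 1]]

```text
time: 10.18
ee_pos: [0.5209, -0.1686, 0.2492]
eef_rot: [[0.001, 1.0, -0.001], [1.0, -0.001, 0.0], [0.0, -0.001, -1.0]]
wrist_force: [-0.1, 0.8, -0.2]
gripper_width: 0.0
```

```bash
python3 look.py 4
```

```text
10.1833 [ -9.4  30.7  30.4 112.5 -22.4  42.7  34.3] [ 0.5209 -0.1686  0.2492] [[0.001, 1.0, -0.001], [1.0, -0.001, 0.0], [0.0, -0.001, -1.0]] [-0.08  0.78 -0.17]
[[-0.0, -0.945, -0.327, 0.084], [1.0, -0.0, 0.0, -0.001], [-0.0, -0.327, 0.945, 0.03], [0.0, 0.0, 0.0, 1.0]]
```

View pics/w4.png

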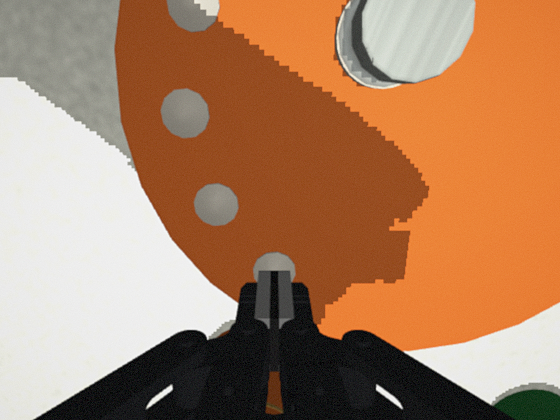

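Studs 3–5 at (193,8), (185,113) and (216,204) lie flat. Stud 6 (274,268) sits centred under the tips, and the jar is upright. Press.

drive_tool:
  commands:
    - [[0, 0, 0.003, 0, 0, 0, 1], [0, 0, 0.006, 0, 0, 0, 1], [0, 0, 0.0085, 0, 0, 0, 1], [0, 0, 0.01, 0, 0, 0, 1], [0, 0, 0.011, 0, 0, 0, 1], [0, 0, 0.0116, 0, 0, 0, 1], [0, 0, 0.0116, 0, 0, 0, 1]]

```text
time: 10.82
ee_pos: [0.5208, -0.1682, 0.2379]
eef_rot: [[-0.0, 1.0, -0.001], [1.0, 0.0, 0.001], [0.001, -0.001, -1.0]]
wrist_force: [-1.7, 2.6, 5.9]
gripper_width: -0.0005
```

drive_tool:
  commands:
    - [[0, 0, 0.0003, 0, 0, 0, 1], [0, 0, 0.0003, 0, 0, 0, 1]]

```text
time: 10.98
ee_pos: [0.5208, -0.1683, 0.2379]
eef_rot: [[-0.0, 1.0, -0.0], [1.0, 0.0, 0.001], [0.001, -0.0, -1.0]]
wrist_force: [-3.6, 2.5, 9.0]
gripper_width: 0.0002
```

drive_tool:
  commands:
    - [[0, 0, 0.0002, 0, 0, 0, 1], [0, 0, 0.0002, 0, 0, 0, 1], [0, 0, -0.008, 0, 0, 0, 1], [0, 0, -0.025, 0, 0, 0, 1], [0, 0, -0.05, 0, 0, 0, 1], [0, 0, -0.08, 0, 0, 0, 1], [-0.01, 0, -0.11, 0, 0, 0, 1], [-0.025, 0.01, -0.14, 0, 0, 0, 1], [-0.04, 0.01, -0.165, 0, 0, 0, 1], [-0.05, 0.01, -0.18, 0, 0, 0, 1], [-0.05, 0.01, -0.18, 0, 0, 0, 1], [-0.05, 0.01, -0.18, 0, 0, 0, 1]]

```text
time: 11.98
ee_pos: [0.5308, -0.2193, 0.4183]
eef_rot: [[0.001, 1.0, 0.002], [1.0, -0.001, -0.001], [-0.001, 0.002, -1.0]]
wrist_force: [-0.4, 0.1, -0.8]
gripper_width: -0.0001
```

```bash
python3 look.py 5
```

```text
11.9833 [ -9.8  21.7  37.3  98.5 -14.4  64.5  31.7] [ 0.5308 -0.2193  0.4183] [[0.001, 1.0, 0.002], [1.0, -0.001, -0.001], [-0.001, 0.002, -1.0]] [-0.36  0.14 -0.81]
[[-0.0, -0.945, -0.327, 0.084], [1.0, -0.0, 0.0, -0.001], [-0.0, -0.327, 0.945, 0.03], [0.0, 0.0, 0.0, 1.0]]
```

View pics/w5.png

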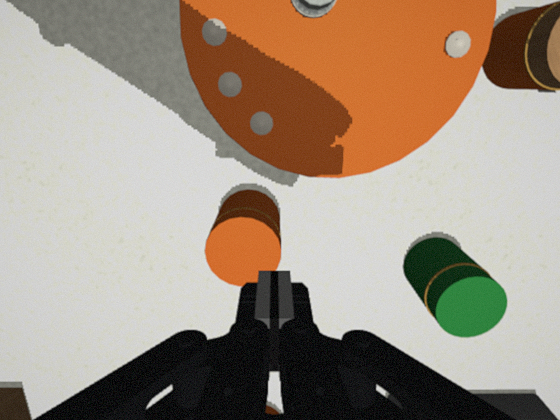

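Studs 4–6 at (214,32), (230,84) and (262,123) lie flat, the vent (458,44) is still raised, and the canisters are standing. Final drift check, then hand in.

Run:
```python
import pickle;from h import *
from plant import ctrl
s,f=pickle.load(open('w5.pkl','rb'))
for n,p,z in [('stud5',(230,84),.062),('stud6',(262,123),.062),('vent',(458,44),.0655),('can_a',(243,251),.09)]: print(n,np.round(plane(f,*p,z,s),4))
s=ctrl.get_state();print(s['time'],s['wrist_force']);print(ctrl.close_job())
```

```text
stud5 [ 0.4946 -0.1352  0.062 ]
stud6 [ 0.5208 -0.1668  0.062 ]
vent [ 0.6775 -0.1054  0.0655]
can_a [ 0.5035 -0.2742  0.09  ]
12.0333 [ 0.71797604  0.52199353 -0.04745297]
the job is handed in; nothing more can be done
None
```

I pressed all six studs home in order from the tab with the closed fingertips, and handed the job in at about 12 s of the 56 s allowed. Between studs the tips stayed within about 2 cm of the lid.

- **Presses:** each stud stopped firmly with the TCP at z ≈ 0.238 m, which is the home height. The highest force read was about 9–15 N, well above the 2.5 N a stud needs to move.
- **Last pictures:** studs 1–5 look flat in close-up, and stud 6 looks flat in the wider final view. The vent is still raised.
- **Nothing moved:** studs 5 and 6 and the vent were within about 1 mm of where I first measured them. can_a was within about 3 mm of its rougher first fix from the overhead camera. The jar was upright in the last close-up and only partly in view in the final picture.
- **Not checked at the end:** I did not re-measure the jar or the other canisters.

No check failed or disagreed.

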